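# Start up the microscope station in order

### The arm

A 6-joint arm with a two-finger parallel gripper is mounted at the origin on the work surface. World frame = base frame: x ahead of the robot, y to its left, z up, the work surface at z = 0. Lengths are in mm, angles in rad, forces in N, time in s.
With the tool pointing down it reaches from about 350 to 775 mm from the base axis. Payload 7.3 kg.
Tool frame: the origin (TCP) lies at the very end of the fingers, on their centre line; the grasp point (between the pads) lies 19 mm behind it; x points along the fingers, y is the direction in which the jaws open and shut, and the axes are right-handed (so a half turn about x gives the same grasp; the last joint's range is limited). The gripper opens to 92 mm and grips with 3 to 60 N. Pads are 19 mm wide; open, the fingers measure 130 mm over their backs; the gripper's body (75 mm by 190 mm) begins 47 mm behind the grasp point.
Start: joints at [-1.378, 0.342, 1.524, -0, 1.275, -0.146], TCP at [174.51, -495.168, 226.741] pointing down, gripper open.
Joint ranges: [-2.53, 2.53], [-0.77, 2.02], [0.04, 2.7], [-1, 4.14], [0.28, 2.66], [-3.11, 3.11]. Speed limits (rad/s): [2.57, 2.57, 3.14, 3.14, 3.14, 3.14].

### API

Orientations are given as [roll, pitch, yaw] about the fixed x, y, z axes, in that order (R = Rz(yaw) Ry(pitch) Rx(roll)).
In Python, from plant import sensors, capture, bot gives the robot as it stands.
- The arm moves only by the shell command python3 -m crank 'ROWS' [OPENING]. ROWS is JSON, a list of rows, each an object of numbers: "dx", "dy", "dz": the shift along the tool's x, y, z in cm; "spin": the turn about the tool's x in rad. A call has 1 to 20 rows; each row is the pose to reach, as a shift and turn from the pose commanded when the call began, along the tool's axes at that moment; what a row does not reach only later rows make up. A row lasts 1/12 s, in which the tool goes at most 41.7 mm and 7.16 degrees, less where a joint would pass 70% of its speed; a pose out of reach is approached as far as the arm can. A call with a gripper value outside its range is refused whole. OPENING is the opening in per cent of the stroke, from 0 (shut) to 100 (fully open), set as the call begins (- or left out, the last holds). The fingers move at their own pace and stop on an object; the grip force is fixed at half the most. Time passes only in rows, so rows that repeat a pose let the fingers close. It gives the time, the measured TCP pose, the force and the opening at its end, in the units of the state.
- sensors.get_obs(): the state, without advancing time (a new reading comes with each control period).
- capture(name): name is "scene" or "top" or "wrist"; returns a dict with "frame" (384x512x3 uint8, blue, green, red), "vfov" (degrees; the focal length in pixels is half the picture's height over the tangent of half this angle, whatever the lens; pixels are square), "cx", "cy" (the principal point, pixels), "k1" (the pictures are not rectified: a ray, as slopes to the right and down, at radius r is drawn at 1 + k1 r^2 times it, then the intrinsics apply), "view" (4x4, takes a point from world to camera coordinates); the wrist camera has in their place "mount" (4x4, takes a point from camera to tool coordinates, whose origin is the TCP and whose axes are the tool frame's). Camera axes: x right, y down, z forward; pixel columns grow to the right and rows downward; lengths in mm; the calibration is good to about 2 mm. A picture is of the moment at which its call begins: read the wrist's pose just before it. There is no depth.
- bot.close_job(): hands the job in, once; it reports no verdict.
The state is a dict: "time": time; "joint_positions": joint angles; "dq": joint speeds; "tau": joint torques, N m; "tool_pos": TCP position; "tcp_rot": TCP orientation; "contact_force": force on the tool from outside, world axes, zero at the start; "moment": the same for the moment, N m; "grip_width": finger opening in mm.
Only numpy, scipy, OpenCV 4.12 (cv2) and the standard library are available. Lean on these libraries where they do the work, as an engineer would, in place of code of your own. Each camera call takes 0.05 s, during which the arm holds its last target.

### The job

Start up the microscope station in its proper order: with a fingertip press right in the green mains button, then the yellow lamp button, then the blue camera button, each gently so that it stays down. Leave the red heater button off; do not pick up or shift any of the units or the other things on the bench.

Things in the scene. Friction and masses are not known exactly. Their poses are not given: they have to be found in the camera images.
- mains_unit: white box with three black round sockets on its front, 110 x 90 x 45 mm, about 0.8 kg, standing loose on rubber feet; origin at the centre of its underside, z up, x along its 110 mm length, front face to its -x. A black collar (48 mm across) in the middle of its top reaches 51 mm above the table and guides the green button, right over the origin.
- green_top (a point): centre of the top face of the green push button: a green disc 36 mm across, on the mains unit. Off, it stands about 72 mm above the table; pressed right in and let go, 62 mm. The disc is a soft cap: under the finger it gives up to 8 mm further, about 2 N per mm. The point moves with the button.
- green_button (a joint): how far the green button is pushed in, in m: 0 to 0.0015 when off, 0.010 fully in at its stop. It takes a steady push of about 3 N straight down, has no spring and stays where it is pushed; the soft cap on top of it yields first by about 1.5 mm and springs back when let go. At the stop a push of 6 to 10 N is plenty; over 20 N is rough.
- lamp_unit: mid-grey box with an amber pilot lamp on its front, 110 x 90 x 45 mm, about 0.8 kg, standing loose on rubber feet; origin at the centre of its underside, z up, x along its 110 mm length, front face to its -x. A black collar (48 mm across) in the middle of its top reaches 51 mm above the table and guides the yellow button, right over the origin.
- yellow_top (a point): centre of the top face of the yellow push button: a yellow disc 36 mm across, on the lamp unit. Off, it stands about 72 mm above the table; pressed right in and let go, 62 mm. The disc is a soft cap: under the finger it gives up to 8 mm further, about 2 N per mm. The point moves with the button.
- yellow_button (a joint): how far the yellow button is pushed in, in m: 0 to 0.0015 when off, 0.010 fully in at its stop. It takes a steady push of about 3 N straight down, has no spring and stays where it is pushed; the soft cap on top of it yields first by about 1.5 mm and springs back when let go. At the stop a push of 6 to 10 N is plenty; over 20 N is rough.
- camera_unit: silver aluminium box with a small dark window on its front, 110 x 90 x 45 mm, about 0.8 kg, standing loose on rubber feet; origin at the centre of its underside, z up, x along its 110 mm length, front face to its -x. A black collar (48 mm across) in the middle of its top reaches 51 mm above the table and guides the blue button, right over the origin.
- blue_top (a point): centre of the top face of the blue push button: a blue disc 36 mm across, on the camera unit. Off, it stands about 72 mm above the table; pressed right in and let go, 62 mm. The disc is a soft cap: under the finger it gives up to 8 mm further, about 2 N per mm. The point moves with the button.
- blue_button (a joint): how far the blue button is pushed in, in m: 0 to 0.0015 when off, 0.010 fully in at its stop. It takes a steady push of about 3 N straight down, has no spring and stays where it is pushed; the soft cap on top of it yields first by about 1.5 mm and springs back when let go. At the stop a push of 6 to 10 N is plenty; over 20 N is rough.
- heater_unit: grey box with a small red badge on its front, 110 x 90 x 45 mm, about 0.8 kg, standing loose on rubber feet; origin at the centre of its underside, z up, x along its 110 mm length, front face to its -x. A black collar (48 mm across) in the middle of its top reaches 51 mm above the table and guides the red button, right over the origin.
- red_top (a point): centre of the top face of the red push button: a red disc 36 mm across, on the heater unit. Off, it stands about 72 mm above the table; pressed right in and let go, 62 mm. The disc is a soft cap: under the finger it gives up to 8 mm further, about 2 N per mm. The point moves with the button.
- red_button (a joint): how far the red button is pushed in, in m: 0 to 0.0015 when off, 0.010 fully in at its stop. It takes a steady push of about 3 N straight down, has no spring and stays where it is pushed; the soft cap on top of it yields first by about 1.5 mm and springs back when let go. At the stop a push of 6 to 10 N is plenty; over 20 N is rough.
- spice_tin: closed round tin, brass-coloured with a red lid, 94 mm across, 39 mm tall; loose bystander, to be left alone; origin at the centre of its underside
- water_bottle: blue water bottle, 64 mm across, 200 mm tall; loose bystander, to be left alone; origin at the centre of its underside
- slide_box: closed blue plastic box for slides, 100 x 80 x 34 mm; loose bystander, to be left alone; origin at the centre of its underside
- dish: small glass dish, 90 mm across, 16 mm tall; loose bystander, to be left alone; origin at the centre of its underside
- sample_jar: amber jar with a black cap, 56 mm across, 70 mm tall; loose bystander, to be left alone; origin at the centre of its underside
- brass_scoop: small brass scoop lying flat, about 105 mm long along its x axis, 9 mm tall; loose bystander, to be left alone; origin at the centre of its underside (of its handle)
Mind the look-alikes: they are no part of the job. What is shaped like the lamp_unit but turquoise is not meant. Leave any turquoise look-alike of the camera_unit alone.

How it is judged:
By the outcome, as a careful person would: the job done as asked, in the order asked, and still so for the second after the job is handed in, with the robot touching nothing.
It also fails if it takes over 54 s, if anything falls off the work surface, if the arm or the gripper's body presses on something with over 40 N, if the wrist force passes 120 N, or if a joint passes its speed limit or range.

## Working session

There is one attempt and no reset: what is moved stays moved. The work goes in short steps, Python scripts to look and compute and a shell command to move; the robot and the scene stay as the last step left them, time stands still between calls to the robot, and variables do not carry over. Pictures are saved under pics/ and viewed, and the job is handed in when it is done.

```bash
ls; mkdir -p pics; python3 - <<'E'
from plant import sensors, capture, bot
import cv2, numpy as np
o=sensors.get_obs(); print(o)
for n in ["scene","top","wrist"]:
    c=capture(n); cv2.imwrite(f"pics/{n}0.png",c["frame"])
    print(n,{k:(v if k!="frame" else 0) for k,v in c.items()})
    np.save(f"pics/{n}0.npy",c,allow_pickle=True)
E
```

```text
pics
{'time': 0.0, 'joint_positions': array([-1.37798331e+00,  3.42721132e-01,  1.52504517e+00, -2.45621765e-05,
        1.27536397e+00, -1.45998416e-01]), 'dq': array([ 4.70782775e-04,  1.63364328e-05, -1.34762336e-03, -2.01137630e-03,
       -2.31435162e-04,  9.40518348e-04]), 'tau': array([-6.17696824e-04, -4.31245780e+01, -2.44221890e+01,  7.17393612e-02,
        5.59275330e-02, -1.56122169e-04]), 'tool_pos': array([ 174.42738303, -494.74112256,  226.03595237]), 'tcp_rot': array([-1.701521  ,  1.56925853,  1.77889026]), 'contact_force': array([-1.19714535, -0.91090336,  0.27399349]), 'moment': array([-0.0473856 , -0.01958113, -0.01850212]), 'grip_width': 91.75790747974025}
scene {'frame': 0, 'vfov': 49.34654581447121, 'cx': 252.7901980894618, 'cy': 189.5819079699981, 'k1': -0.060047135413251546, 'view': array([[-4.10933626e-01,  9.11600479e-01, -1.08683669e-02,
         2.26881100e+02],
       [ 5.67106198e-01,  2.46271096e-01, -7.85965080e-01,
        -2.46915466e+02],
       [-7.13809579e-01, -3.29142999e-01, -6.18175356e-01,
         1.73188174e+03],
       [ 0.00000000e+00,  
[... 309 characters left out ...]
23371e-03, -8.42542995e-02,
         5.59318656e+02],
       [ 8.43320064e-02,  9.94816205e-03, -9.96388050e-01,
         1.39298270e+03],
       [ 0.00000000e+00,  0.00000000e+00,  0.00000000e+00,
         1.00000000e+00]])}
wrist {'frame': 0, 'vfov': 67.39009601981383, 'cx': 252.14109931882265, 'cy': 189.7607795596713, 'k1': -0.0195397756603998, 'mount': array([[ 8.20154834e-04, -2.63096100e-01,  9.64769283e-01,
        -1.58707131e+02],
       [ 9.99999643e-01,  1.95397883e-05, -8.44775755e-04,
         1.23550082e+00],
       [ 2.03405819e-04,  9.64769631e-01,  2.63096022e-01,
        -7.07511021e+01],
       [ 0.00000000e+00,  0.00000000e+00,  0.00000000e+00,
         1.00000000e+00]])}
```

View pics/top0.png

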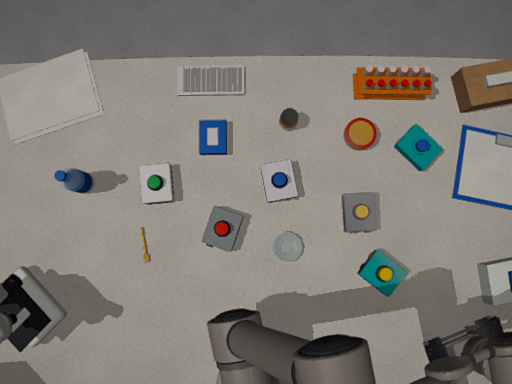

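View pics/scene0.png

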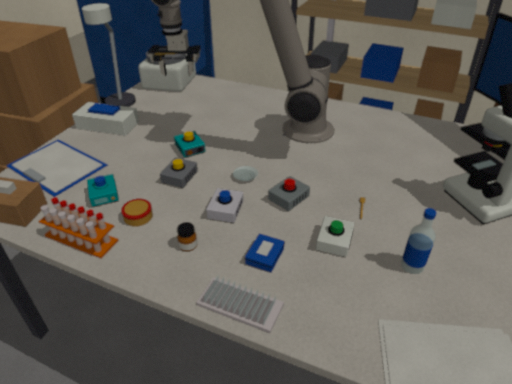

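View pics/wrist0.png

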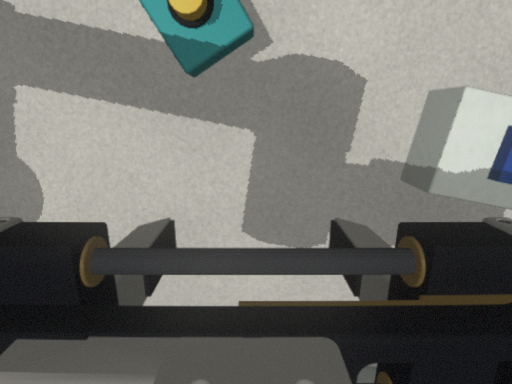

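The colours are ambiguous in two cases. The yellow button is either (361,212) on a grey box or (385,273) on a turquoise one. The blue button is either (279,180) on a silver box or (423,146) on a turquoise one. The turquoise boxes are ruled out, which leaves (361,212) and (279,180). The green button at (154,183) and the red at (222,229) each appear once. I'll measure positions and check these with an enlarged crop.

```bash
cat > h.py <<'E'
import numpy as np, cv2
from scipy.spatial.transform import Rotation as Ro
def K(c):
    f=c["frame"].shape[0]/2/np.tan(np.radians(c["vfov"]/2))
    return np.array([[f,0,c["cx"]],[0,f,c["cy"]],[0,0,1]])
def ray(c,uv,pose=None):
    d=np.array([c["k1"],0,0,0,0.])
    n=cv2.undistortPointsIter(np.array([[uv]],float),K(c),d,None,None,(3,50,1e-10))[0,0]
    if "view" in c: M=np.linalg.inv(c["view"])
    else: M=pose@c["mount"]
    return M[:3,3],M[:3,:3]@np.array([n[0],n[1],1])
def onz(c,uv,z,pose=None):
    o,d=ray(c,uv,pose); return o+d*(z-o[2])/d[2]
def pose(o):
    T=np.eye(4);T[:3,:3]=Ro.from_euler('xyz',o["tcp_rot"]).as_matrix();T[:3,3]=o["tool_pos"];return T
def blob(fr,name,near,r=14):
    h=cv2.cvtColor(fr,cv2.COLOR_BGR2HSV)
    lo,hi={'g':((50,80,40),(85,255,255)),'y':((15,100,80),(35,255,255)),'b':((100,120,40),(125,255,255)),'r':((0,120,60),(8,255,255))}[name]
    m=cv2.inRange(h,lo,hi); k=np.zeros_like(m); cv2.circle(k,tuple(int(a) for a in near),r,255,-1); m&=k
    n,l,s,ce=cv2.connectedComponentsWithStats(m); i=1+np.argmax(s[1:,4]); return ce[i],s[i]
E
python3 - <<'E'
from h import *
t=np.load("pics/top0.npy",allow_pickle=True).item(); s=np.load("pics/scene0.npy",allow_pickle=True).item()
fr=t["frame"]
P={'g':((154,183),(337,228)),'y':((361,212),(178,165)),'b':((279,180),(225,198)),'r':((222,229),(290,185))}
for k,(a,b) in P.items():
    c,st=blob(fr,k,a); c2,st2=blob(s["frame"],k,b,12)
    # triangulate
    o1,d1=ray(t,c); o2,d2=ray(s,c2)
    ab=np.linalg.lstsq(np.c_[d1,-d2],o2-o1,rcond=None)[0]; p,q=o1+d1*ab[0],o2+d2*ab[1]
    print(k,c.round(1),st,c2.round(1),st2,'top@72',onz(t,c,72).round(1),'scene@72',onz(s,c2,72).round(1),'tri',((p+q)/2).round(1),np.linalg.norm(p-q).round(1))
for n,uv in dict(bottle=(76,181),jar=(289,117),turqY=(385,273),turqB=(423,146)).items(): print(n,onz(t,uv,70).round())
import sys
from plant import sensors
T=pose(sensors.get_obs()); print(T.round(3))
cr=lambda f,x0,y0,x1,y1: cv2.resize(f[y0:y1,x0:x1],(400,300),interpolation=cv2.INTER_CUBIC)
f2=s["frame"]
im=np.vstack([np.hstack([cr(fr,110,130,210,205+0),cr(fr,240,150,320,210)]),np.hstack([cr(fr,330,175,430,300)[:, :],cr(f2,140,120,340,270)])])
cv2.imwrite("pics/crop0.png",im)
E
```

```text
g [153.9 181.9] [148 176  13  13 141] [336.5 226.9] [330 221  13  13 139] top@72 [587.7 274.4  72. ] scene@72 [598.3 279.1  72. ] tri [588.5 276.9  62.7] 1.0
y [361.2 211.2] [355 205  13  13 139] [177.6 163.3] [172 159  12  10  98] top@72 [ 500.6 -306.8   72. ] scene@72 [ 507.7 -300.8   72. ] tri [ 500.4 -307.4   65.8] 1.8
b [279.2 179.1] [273 173  14  14 146] [224.6 196.6] [219 191  12  12 114] top@72 [592.5 -78.1  72. ] scene@72 [603.5 -70.7  72. ] tri [593.2 -77.7  62.1] 1.9
r [221.4 228.1] [215 222  14  13 139] [289.2 183.7] [284 178  11  12 107] top@72 [456.9  83.8  72. ] scene@72 [464.1  88.2  72. ] tri [456.7  84.9  65.8] 1.5
bottle [593. 502.  70.]
jar [ 770. -109.   70.]
turqY [ 327. -371.   70.]
turqB [ 686. -493.   70.]
[[-0.00000e+00  3.32000e-01 -9.43000e-01  1.74448e+02]
 [ 1.00000e-03 -9.43000e-01 -3.32000e-01 -4.94858e+02]
 [-1.00000e+00 -1.00000e-03 -0.00000e+00  2.26233e+02]
 [ 0.00000e+00  0.00000e+00  0.00000e+00  1.00000e+00]]
```

View pics/crop0.png

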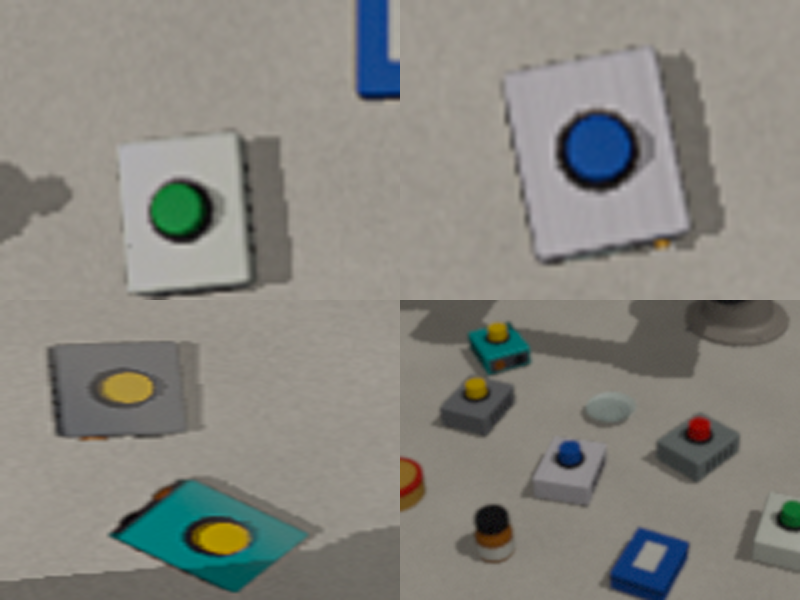

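The crop confirms it: green on the white box, blue on the brushed silver box, and yellow on the mid-grey box. The turquoise box with a yellow button is a separate unit. I'll close the fingers and travel high towards the green button.

```bash
python3 -m crank '[{"dy":-3,"dz":-3},{"dy":-5,"dz":-6},{"dy":-7,"dz":-10},{"dy":-9,"dz":-13.5},{"dy":-11,"dz":-17},{"dy":-13,"dz":-20.5},{"dy":-15,"dz":-24},{"dy":-17,"dz":-27.5},{"dy":-19,"dz":-31},{"dy":-21,"dz":-34.5},{"dy":-23,"dz":-38},{"dy":-25.5,"dz":-41},{"dy":-28.5,"dz":-43},{"dy":-31.5,"dz":-45},{"dy":-34.5,"dz":-47},{"dy":-37.5,"dz":-49},{"dy":-40.5,"dz":-51},{"dy":-43.5,"dz":-53},{"dy":-45.5,"dz":-54.5},{"dy":-46.5,"dz":-55}]' 0
```

```text
invalid input at $[0]: expected keys dx, dy, dz, spin
```

```bash
python3 -m crank '[{"dx":0,"dy":-3,"dz":-3,"spin":0},{"dx":0,"dy":-5,"dz":-6,"spin":0},{"dx":0,"dy":-7,"dz":-10,"spin":0},{"dx":0,"dy":-9,"dz":-13.5,"spin":0},{"dx":0,"dy":-11,"dz":-17,"spin":0},{"dx":0,"dy":-13,"dz":-20.5,"spin":0},{"dx":0,"dy":-15,"dz":-24,"spin":0},{"dx":0,"dy":-17,"dz":-27.5,"spin":0},{"dx":0,"dy":-19,"dz":-31,"spin":0},{"dx":0,"dy":-21,"dz":-34.5,"spin":0},{"dx":0,"dy":-23,"dz":-38,"spin":0},{"dx":0,"dy":-25.5,"dz":-41,"spin":0},{"dx":0,"dy":-28.5,"dz":-43,"spin":0},{"dx":0,"dy":-31.5,"dz":-45,"spin":0},{"dx":0,"dy":-34.5,"dz":-47,"spin":0},{"dx":0,"dy":-37.5,"dz":-49,"spin":0},{"dx":0,"dy":-40.5,"dz":-51,"spin":0},{"dx":0,"dy":-43.5,"dz":-53,"spin":0},{"dx":0,"dy":-45.5,"dz":-54.5,"spin":0},{"dx":0,"dy":-46.5,"dz":-55,"spin":0}]' 0
cat >> h.py <<'E'
def go(tgt,o):
    T=pose(o); return (T[:3,:3].T@(np.array(tgt)-T[:3,3])/10).round(2)
E
python3 - <<'E'
from h import *
from plant import sensors,capture
o=sensors.get_obs(); print(o); print(go([588,274.5,150],o))
c=capture("wrist"); cv2.imwrite("pics/w1.png",c["frame"])
E
```

```text
time: 1.82
tool_pos: [539.0, 129.3, 226.2]
tcp_rot: [-1.497, 1.57, 1.986]
contact_force: [-0.5, 0.1, 0.4]
grip_width: 0.5
{'time': 1.8167, 'joint_positions': array([9.68200312e-02, 3.96386498e-01, 1.44307111e+00, 7.14690650e-04,
       1.30236230e+00, 1.32576060e+00]), 'dq': array([ 0.19287389,  0.06550676, -0.09541381, -0.02383332,  0.04679167,
        0.19692342]), 'tau': array([-4.07018582e-02, -4.63464868e+01, -2.48380244e+01,  1.92599972e-01,
       -6.86444412e-02,  5.14650531e-02]), 'tool_pos': array([539.02700437, 129.33201421, 226.17611376]), 'tcp_rot': array([-1.49717703,  1.57007075,  1.98608175]), 'contact_force': array([-0.52372086,  0.13262442,  0.35755873]), 'moment': array([0.003325  , 0.07354046, 0.02855136]), 'grip_width': 0.47564061637446975}
[  7.63 -12.03  -9.48]
```

View pics/w1.png

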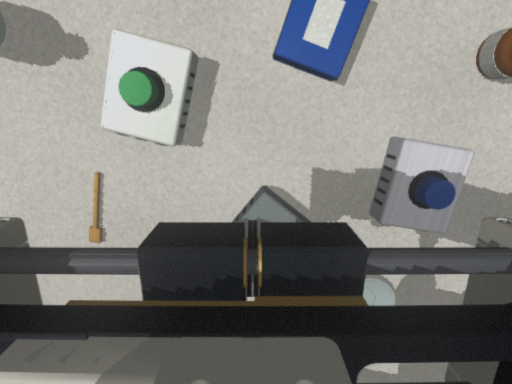

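The wrist image shows the green button at (143,90), the blue at (432,190) and the fingers closed. Next I'll move over green.

```bash
python3 -m crank '[{"dx":0,"dy":-2.4,"dz":-1.9,"spin":0},{"dx":1,"dy":-4.8,"dz":-3.8,"spin":0},{"dx":2,"dy":-7.2,"dz":-5.7,"spin":0},{"dx":3,"dy":-9.6,"dz":-7.6,"spin":0},{"dx":4.5,"dy":-11.2,"dz":-8.9,"spin":0},{"dx":6,"dy":-12.0,"dz":-9.5,"spin":0},{"dx":7,"dy":-12.0,"dz":-9.5,"spin":0},{"dx":7.6,"dy":-12.0,"dz":-9.5,"spin":0},{"dx":7.6,"dy":-12.0,"dz":-9.5,"spin":0},{"dx":7.6,"dy":-12.0,"dz":-9.5,"spin":0}]'
python3 - <<'E'
from h import *
from plant import sensors,capture
o=sensors.get_obs(); T=pose(o)
c=capture("wrist"); cv2.imwrite("pics/w2.png",c["frame"])
b,s=blob(c["frame"],'g',(252,230),150); print(b,s,onz(c,b,72,T).round(1))
b=onz(c,b,72,T); print(go([b[0],b[1],80],o), o["contact_force"])
t=capture("top"); b,s=blob(t["frame"],'g',(154,182)); print('top',onz(t,b,72))
E
```

```text
time: 2.7
tool_pos: [588.4, 269.3, 151.0]
tcp_rot: [0.81, 1.57, -1.995]
contact_force: [-0.6, 0.2, 0.5]
grip_width: 0.1
[244.36883943 193.59459459] [ 225  174   41   40 1258] [588.9 275.4  72. ]
[ 7.1  -0.56 -0.25] [-0.58150132  0.22215039  0.54763778]
top [577.82080192 266.26046871  72.        ]
```

View pics/w2.png

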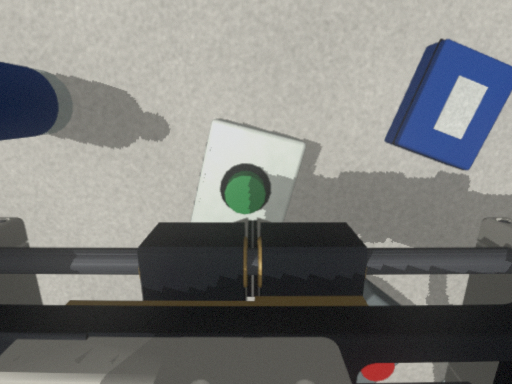

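The button sits just ahead of the fingertips at (244,194), and the wrist and top estimates agree at about (588.5, 275). I'll correct by 6 mm and come down to just above it.

```bash
python3 -m crank '[{"dx":0.5,"dy":-0.3,"dz":-0.1,"spin":0},{"dx":2,"dy":-0.55,"dz":-0.2,"spin":0},{"dx":4,"dy":-0.55,"dz":-0.2,"spin":0},{"dx":5.5,"dy":-0.55,"dz":-0.2,"spin":0},{"dx":6.6,"dy":-0.55,"dz":-0.2,"spin":0},{"dx":7,"dy":-0.55,"dz":-0.2,"spin":0},{"dx":7,"dy":-0.55,"dz":-0.2,"spin":0},{"dx":7,"dy":-0.55,"dz":-0.2,"spin":0}]'
python3 - <<'E'
from h import *
from plant import sensors,capture
o=sensors.get_obs(); T=pose(o)
c=capture("wrist"); cv2.imwrite("pics/w3.png",c["frame"])
c=capture("scene"); cv2.imwrite("pics/s3.png",cv2.resize(c["frame"][180:270,270:450],None,fx=4,fy=4))
print(o["tool_pos"],go([588.5,275,58],o), o["contact_force"])
E
```

```text
time: 3.47
tool_pos: [589.0, 276.9, 81.4]
tcp_rot: [3.06, 1.57, 0.257]
contact_force: [1.3, -0.8, 0.2]
grip_width: 0.8
[588.97417008 276.91206657  81.41104831] [2.34 0.16 0.11] [ 1.31605779 -0.8145031   0.22430658]
```

View pics/s3.png

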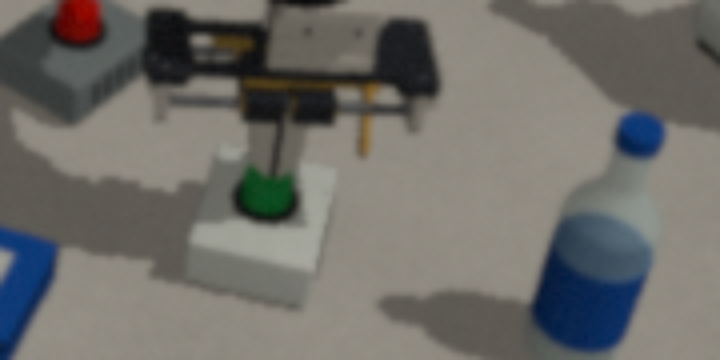

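View pics/w3.png

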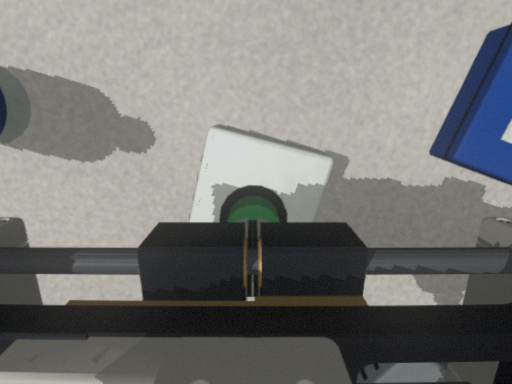

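The fingertips are over the green disc, at (265,190) in the enlarged scene crop. I'll press in small steps and watch the force.

```bash
python3 -m crank '[{"dx":0.4,"dy":0.1,"dz":0.1,"spin":0},{"dx":0.7,"dy":0.1,"dz":0.1,"spin":0},{"dx":0.9,"dy":0.1,"dz":0.1,"spin":0},{"dx":1.1,"dy":0.1,"dz":0.1,"spin":0},{"dx":1.3,"dy":0.1,"dz":0.1,"spin":0},{"dx":1.5,"dy":0.1,"dz":0.1,"spin":0},{"dx":1.7,"dy":0.1,"dz":0.1,"spin":0},{"dx":1.8,"dy":0.1,"dz":0.1,"spin":0},{"dx":1.8,"dy":0.1,"dz":0.1,"spin":0},{"dx":1.8,"dy":0.1,"dz":0.1,"spin":0}]'; python3 -m crank '[{"dx":0,"dy":0,"dz":0,"spin":0},{"dx":0,"dy":0,"dz":0,"spin":0}]'
```

```text
time: 4.4
tool_pos: [587.8, 275.4, 62.6]
tcp_rot: [0.583, 1.57, -2.22]
contact_force: [-0.7, -1.8, 1.6]
grip_width: 0.5
time: 4.57
tool_pos: [587.8, 275.4, 62.7]
tcp_rot: [0.848, 1.571, -1.954]
contact_force: [-1.7, -1.8, 1.0]
grip_width: 0.5
```

```bash
python3 -m crank '[{"dx":0.1,"dy":0,"dz":0,"spin":0},{"dx":0.2,"dy":0,"dz":0,"spin":0},{"dx":0.3,"dy":0,"dz":0,"spin":0},{"dx":0.3,"dy":0,"dz":0,"spin":0},{"dx":0.3,"dy":0,"dz":0,"spin":0}]'; python3 -m crank '[{"dx":0.1,"dy":0,"dz":0,"spin":0},{"dx":0.1,"dy":0,"dz":0,"spin":0},{"dx":0.1,"dy":0,"dz":0,"spin":0}]'
```

```text
time: 4.98
tool_pos: [587.9, 275.5, 59.9]
tcp_rot: [2.537, 1.571, -0.266]
contact_force: [-1.7, -1.7, 5.5]
grip_width: 0.1
time: 5.23
tool_pos: [587.9, 275.5, 59.1]
tcp_rot: [2.661, 1.571, -0.141]
contact_force: [-2.1, -2.1, 6.5]
grip_width: 0.6
```

```bash
python3 -m crank '[{"dx":0.1,"dy":0,"dz":0,"spin":0},{"dx":0.1,"dy":0,"dz":0,"spin":0},{"dx":0.1,"dy":0,"dz":0,"spin":0}]'; python3 -m crank '[{"dx":0,"dy":0,"dz":0,"spin":0},{"dx":0,"dy":0,"dz":0,"spin":0}]'
```

```text
time: 5.48
tool_pos: [588.0, 275.5, 58.4]
tcp_rot: [2.842, 1.57, 0.039]
contact_force: [-2.6, -2.1, 8.3]
grip_width: 1.0
time: 5.65
tool_pos: [588.0, 275.5, 58.4]
tcp_rot: [2.904, 1.57, 0.102]
contact_force: [-2.6, -2.3, 7.5]
grip_width: 0.8
```

The force reached 8 N at z=58.4 and rose about 2 N/mm, so green is on its stop. I'll lift straight up and head towards yellow, then check green on the way.

```bash
python3 -m crank '[{"dx":-1,"dy":0,"dz":0,"spin":0},{"dx":-3,"dy":0,"dz":0,"spin":0},{"dx":-6,"dy":0,"dz":0,"spin":0},{"dx":-9,"dy":0.5,"dz":0.2,"spin":0},{"dx":-10,"dy":3,"dz":1.5,"spin":0},{"dx":-10,"dy":6,"dz":3.2,"spin":0},{"dx":-10,"dy":9,"dz":4.8,"spin":0},{"dx":-10,"dy":12,"dz":6.4,"spin":0},{"dx":-10,"dy":15,"dz":8,"spin":0},{"dx":-10,"dy":18,"dz":9.6,"spin":0},{"dx":-10,"dy":20,"dz":10.6,"spin":0},{"dx":-10,"dy":21,"dz":11,"spin":0},{"dx":-10,"dy":21,"dz":11,"spin":0}]'
python3 - <<'E'
from h import *
from plant import sensors,capture
o=sensors.get_obs(); T=pose(o)
c=capture("wrist"); cv2.imwrite("pics/w4.png",c["frame"])
s=capture("scene"); t=capture("top")
s0=np.load("pics/scene0.npy",allow_pickle=True).item(); t0=np.load("pics/top0.npy",allow_pickle=True).item()
z=lambda f:cv2.resize(f[200:260,300:380],(400,300),interpolation=cv2.INTER_CUBIC)
z2=lambda f:cv2.resize(f[150:210,110:190],(400,300),interpolation=cv2.INTER_CUBIC)
cv2.imwrite("pics/s4.png",np.vstack([np.hstack([z(s0["frame"]),z(s["frame"])]),np.hstack([z2(t0["frame"]),z2(t["frame"])])]))
for d in (s0,s): print(blob(d["frame"],'g',(337,228)))
for d in (t0,t): print(blob(d["frame"],'g',(154,182)))
print(o["tool_pos"],o["contact_force"],go([500.5,-307,150],o))
E
```

```text
time: 6.73
tool_pos: [554.2, 39.1, 158.0]
tcp_rot: [2.482, 1.57, -0.323]
contact_force: [-0.6, -0.1, 0.4]
grip_width: 0.3
(array([336.4676259, 226.8705036]), array([330, 221,  13,  13, 139], dtype=int32))
(array([336.29310345, 228.00862069]), array([330, 223,  13,  11, 116], dtype=int32))
(array([153.85815603, 181.92907801]), array([148, 176,  13,  13, 141], dtype=int32))
(array([154.06293706, 182.06293706]), array([148, 176,  13,  13, 143], dtype=int32))
[554.21461673  39.08785912 157.97085064] [-0.55719612 -0.06300761  0.38041394] [ 0.8  30.9  16.48]
```

View pics/s4.png

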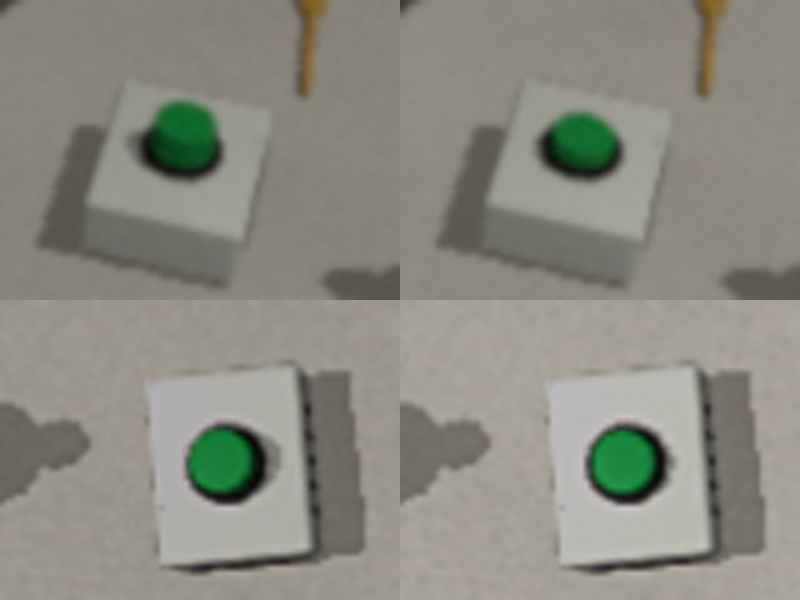

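View pics/w4.png

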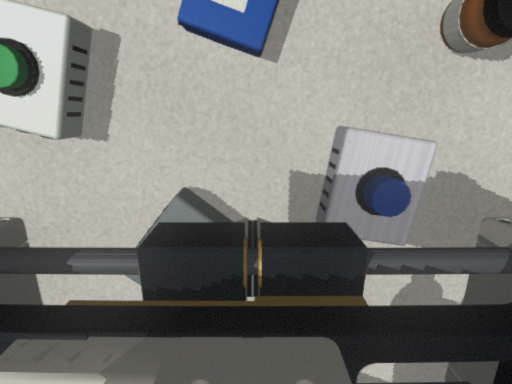

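Green is down (right column of the comparison) and its unit hasn't moved. Next is yellow.

```bash
python3 -m crank '[{"dx":0,"dy":1.5,"dz":0.8,"spin":0},{"dx":0,"dy":4.5,"dz":2.4,"spin":0},{"dx":0,"dy":7.5,"dz":4,"spin":0},{"dx":0,"dy":10.5,"dz":5.6,"spin":0},{"dx":0,"dy":13.5,"dz":7.2,"spin":0},{"dx":0,"dy":16.5,"dz":8.8,"spin":0},{"dx":0,"dy":19.5,"dz":10.4,"spin":0},{"dx":0,"dy":22.5,"dz":12,"spin":0},{"dx":0,"dy":25.5,"dz":13.6,"spin":0},{"dx":0,"dy":28.5,"dz":15.2,"spin":0},{"dx":0.4,"dy":30.2,"dz":16.1,"spin":0},{"dx":0.8,"dy":30.9,"dz":16.5,"spin":0},{"dx":0.8,"dy":30.9,"dz":16.5,"spin":0},{"dx":0.8,"dy":30.9,"dz":16.5,"spin":0}]'
python3 - <<'E'
from h import *
from plant import sensors,capture
o=sensors.get_obs(); T=pose(o)
c=capture("wrist"); cv2.imwrite("pics/w5.png",c["frame"])
b,s=blob(c["frame"],'y',(252,200),60); print(b,s,onz(c,b,72,T).round(1))
b=onz(c,b,72,T); print(o["tool_pos"],go([b[0],b[1],80],o),go([500.5,-307,80],o), o["contact_force"])
E
```

```text
time: 8.05
tool_pos: [501.4, -303.7, 149.1]
tcp_rot: [-1.351, 1.569, 2.131]
contact_force: [0.5, 1.5, 0.5]
grip_width: 0.2
[257.92631579 197.93122807] [ 238  176   42   44 1425] [ 502.6 -309.5   72. ]
[ 501.40594855 -303.69319252  149.10383531] [6.91 0.6  0.08] [6.91 0.29 0.19] [0.51931206 1.51578117 0.51767862]
```

View pics/w5.png

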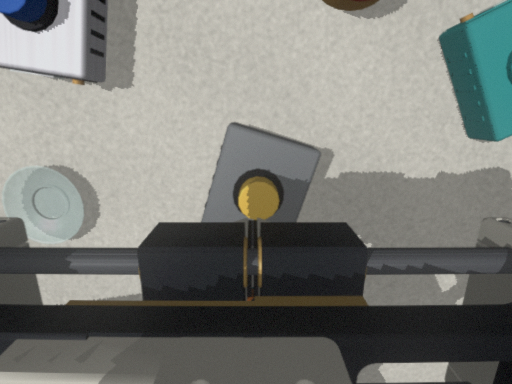

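The yellow button on the mid-grey unit is at (258,198), just ahead of the tips. The target is about (501.5, -308). I'll descend to about 65 mm, then press in steps.

```bash
python3 -m crank '[{"dx":0.5,"dy":0.3,"dz":0.1,"spin":0},{"dx":2,"dy":0.45,"dz":0.1,"spin":0},{"dx":4,"dy":0.45,"dz":0.1,"spin":0},{"dx":5.5,"dy":0.45,"dz":0.1,"spin":0},{"dx":6.6,"dy":0.45,"dz":0.1,"spin":0},{"dx":6.9,"dy":0.45,"dz":0.1,"spin":0},{"dx":6.9,"dy":0.45,"dz":0.1,"spin":0},{"dx":6.9,"dy":0.45,"dz":0.1,"spin":0}]'
python3 - <<'E'
from h import *
from plant import sensors,capture
c=capture("wrist"); s=capture("scene"); o=sensors.get_obs()
cv2.imwrite("pics/w6.png",np.hstack([cv2.resize(c["frame"][100:300,130:380],(400,320)),cv2.resize(s["frame"][115:211,115:235],(400,320))])); print(o["tool_pos"],o["contact_force"])
E
```

```text
time: 8.77
tool_pos: [502.1, -309.9, 81.3]
tcp_rot: [2.106, 1.57, -0.696]
contact_force: [-0.4, 0.4, -0.5]
grip_width: 0.5
[ 502.20026065 -310.24826591   81.81736268] [-0.73601012 -0.91731131 -0.50675499]
```

View pics/w6.png

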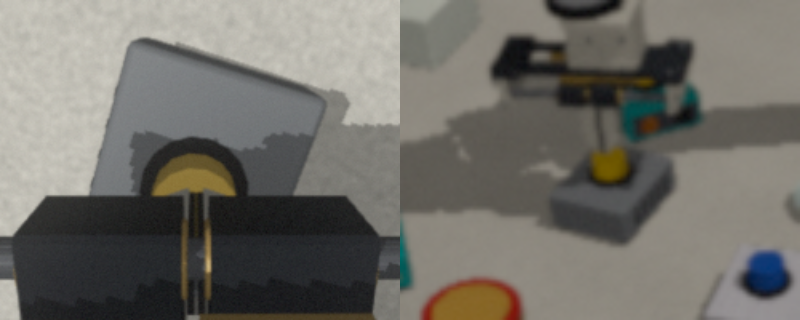

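```bash
python3 -m crank '[{"dx":0.4,"dy":-0.1,"dz":0,"spin":0},{"dx":0.7,"dy":-0.1,"dz":0,"spin":0},{"dx":0.9,"dy":-0.1,"dz":0,"spin":0},{"dx":1.1,"dy":-0.1,"dz":0,"spin":0},{"dx":1.3,"dy":-0.1,"dz":0,"spin":0},{"dx":1.5,"dy":-0.1,"dz":0,"spin":0},{"dx":1.7,"dy":-0.1,"dz":0,"spin":0},{"dx":1.9,"dy":-0.1,"dz":0,"spin":0},{"dx":2,"dy":-0.1,"dz":0,"spin":0},{"dx":2.1,"dy":-0.1,"dz":0,"spin":0},{"dx":2.1,"dy":-0.1,"dz":0,"spin":0},{"dx":2.1,"dy":-0.1,"dz":0,"spin":0}]'
```

```text
time: 9.87
tool_pos: [501.2, -309.0, 59.9]
tcp_rot: [1.101, 1.571, -1.702]
contact_force: [-2.3, 1.2, 4.4]
grip_width: 0.2
```

```bash
python3 -m crank '[{"dx":0.1,"dy":0,"dz":0,"spin":0},{"dx":0.1,"dy":0,"dz":0,"spin":0},{"dx":0.1,"dy":0,"dz":0,"spin":0}]'; python3 -m crank '[{"dx":0.1,"dy":0,"dz":0,"spin":0},{"dx":0.1,"dy":0,"dz":0,"spin":0},{"dx":0.1,"dy":0,"dz":0,"spin":0}]'
```

```text
time: 10.12
tool_pos: [501.2, -309.0, 59.1]
tcp_rot: [1.703, 1.571, -1.1]
contact_force: [-1.9, 1.2, 6.3]
grip_width: 0.5
time: 10.37
tool_pos: [501.2, -309.0, 58.3]
tcp_rot: [1.891, 1.57, -0.912]
contact_force: [-2.5, 2.8, 6.9]
grip_width: 0.5
```

Yellow is at its stop, with about 7 N at z=58.3. I'll lift, move over to blue and check yellow from there.

```bash
python3 -m crank '[{"dx":-1,"dy":0,"dz":0,"spin":0},{"dx":-3,"dy":0,"dz":0,"spin":0},{"dx":-6,"dy":0,"dz":0,"spin":0},{"dx":-8.5,"dy":-0.5,"dz":-0.4,"spin":0},{"dx":-9,"dy":-3,"dz":-2.6,"spin":0},{"dx":-9,"dy":-5.6,"dz":-4.9,"spin":0},{"dx":-9,"dy":-8.2,"dz":-7.2,"spin":0},{"dx":-9,"dy":-10.8,"dz":-9.4,"spin":0},{"dx":-9,"dy":-13.4,"dz":-11.6,"spin":0},{"dx":-9,"dy":-16,"dz":-13.9,"spin":0},{"dx":-9,"dy":-17.8,"dz":-15.5,"spin":0},{"dx":-9,"dy":-18.6,"dz":-16.2,"spin":0},{"dx":-9,"dy":-18.6,"dz":-16.2,"spin":0},{"dx":-9,"dy":-18.6,"dz":-16.2,"spin":0}]'
python3 - <<'E'
from h import *
from plant import sensors,capture
o=sensors.get_obs(); T=pose(o)
c=capture("wrist"); cv2.imwrite("pics/w7.png",c["frame"])
s=capture("scene"); t=capture("top")
s0=np.load("pics/scene0.npy",allow_pickle=True).item(); t0=np.load("pics/top0.npy",allow_pickle=True).item()
z=lambda f:cv2.resize(f[135:195,140:220],(400,300),interpolation=cv2.INTER_CUBIC)
z2=lambda f:cv2.resize(f[180:240,320:400],(400,300),interpolation=cv2.INTER_CUBIC)
cv2.imwrite("pics/s7.png",np.vstack([np.hstack([z(s0["frame"]),z(s["frame"])]),np.hstack([z2(t0["frame"]),z2(t["frame"])])]))
b,st=blob(c["frame"],'b',(252,200),60); print(b,st,onz(c,b,72,T).round(1))
b=onz(c,b,72,T); print(o["tool_pos"],go([b[0],b[1],80],o),go([592.5,-78,80],o), o["contact_force"])
E
```

```text
time: 11.53
tool_pos: [592.1, -80.1, 147.7]
tcp_rot: [0.961, 1.57, -1.84]
contact_force: [-0.7, -0.6, 1.1]
grip_width: 0.8
[250.84557596 197.08430718] [ 231  178   41   38 1198] [592.4 -80.   72. ]
[592.09139719 -80.10915982 147.70152623] [ 6.77 -0.01 -0.04] [ 6.77 -0.19 -0.11] [-0.66623618 -0.62554676  1.06216852]
```

View pics/s7.png

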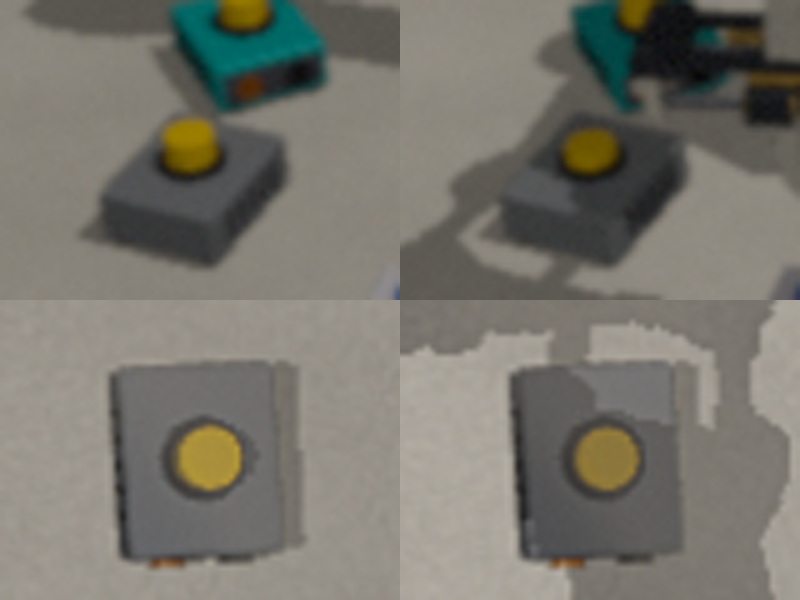

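View pics/w7.png

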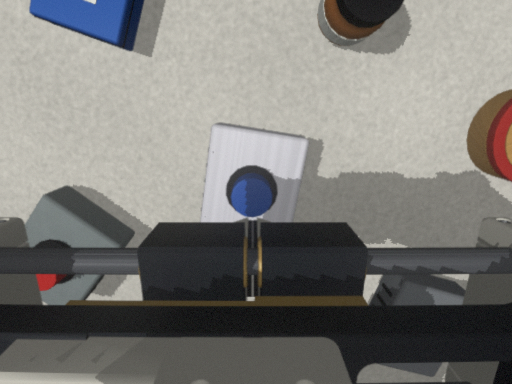

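Yellow is down and its unit hasn't moved. Blue, on the silver unit, is at (251,197) in line with the tips, so I'll descend.

```bash
python3 -m crank '[{"dx":0.5,"dy":-0.1,"dz":0,"spin":0},{"dx":2,"dy":-0.1,"dz":0,"spin":0},{"dx":4,"dy":-0.1,"dz":0,"spin":0},{"dx":5.5,"dy":-0.1,"dz":0,"spin":0},{"dx":6.5,"dy":-0.1,"dz":0,"spin":0},{"dx":6.7,"dy":-0.1,"dz":0,"spin":0},{"dx":6.7,"dy":-0.1,"dz":0,"spin":0},{"dx":6.7,"dy":-0.1,"dz":0,"spin":0}]'
python3 - <<'E'
from h import *
from plant import sensors,capture
c=capture("wrist"); s=capture("scene"); o=sensors.get_obs()
cv2.imwrite("pics/w8.png",np.hstack([cv2.resize(c["frame"][100:300,130:380],(400,320)),cv2.resize(s["frame"][150:246,165:285],(400,320))])); print(o["tool_pos"],o["contact_force"])
E
```

```text
time: 12.35
tool_pos: [592.3, -79.2, 81.4]
tcp_rot: [2.439, 1.57, -0.364]
contact_force: [-0.6, 0.2, -0.4]
grip_width: 0.5
[592.52213856 -79.08547653  81.77564505] [ 0.13211581 -0.3726666   1.19370292]
```

View pics/w8.png

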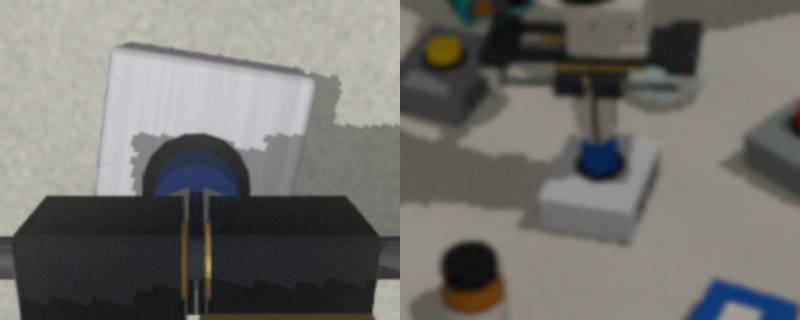

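The tips are over the blue disc, at (600,155) in the right half of the picture. I'll press.

```bash
python3 -m crank '[{"dx":0.4,"dy":0,"dz":0,"spin":0},{"dx":0.7,"dy":0,"dz":0,"spin":0},{"dx":0.9,"dy":0,"dz":0,"spin":0},{"dx":1.1,"dy":0,"dz":0,"spin":0},{"dx":1.3,"dy":0,"dz":0,"spin":0},{"dx":1.5,"dy":0,"dz":0,"spin":0},{"dx":1.7,"dy":0,"dz":0,"spin":0},{"dx":1.9,"dy":0,"dz":0,"spin":0},{"dx":2,"dy":0,"dz":0,"spin":0},{"dx":2.1,"dy":0,"dz":0,"spin":0},{"dx":2.1,"dy":0,"dz":0,"spin":0},{"dx":2.1,"dy":0,"dz":0,"spin":0}]'; python3 -m crank '[{"dx":0.1,"dy":0,"dz":0,"spin":0},{"dx":0.1,"dy":0,"dz":0,"spin":0},{"dx":0.1,"dy":0,"dz":0,"spin":0}]'
```

```text
time: 13.45
tool_pos: [591.9, -78.8, 59.9]
tcp_rot: [2.232, 1.571, -0.571]
contact_force: [-1.6, 0.5, 4.2]
grip_width: 0.3
time: 13.7
tool_pos: [591.9, -78.8, 59.1]
tcp_rot: [2.384, 1.57, -0.419]
contact_force: [-1.2, 1.8, 6.3]
grip_width: 0.3
```

```bash
python3 -m crank '[{"dx":0.1,"dy":0,"dz":0,"spin":0},{"dx":0.1,"dy":0,"dz":0,"spin":0},{"dx":0.1,"dy":0,"dz":0,"spin":0}]'
```

```text
time: 13.95
tool_pos: [591.9, -78.8, 58.3]
tcp_rot: [2.352, 1.57, -0.451]
contact_force: [-2.3, 1.8, 7.4]
grip_width: 0.5
```

```bash
python3 -m crank '[{"dx":-1,"dy":0,"dz":0,"spin":0},{"dx":-3,"dy":0,"dz":0,"spin":0},{"dx":-6,"dy":0,"dz":0,"spin":0},{"dx":-9,"dy":0,"dz":0,"spin":0},{"dx":-12,"dy":0.5,"dz":1,"spin":0},{"dx":-14,"dy":2,"dz":3.5,"spin":0},{"dx":-15,"dy":3.5,"dz":7,"spin":0},{"dx":-15,"dy":5,"dz":10,"spin":0},{"dx":-15,"dy":6.3,"dz":13,"spin":0},{"dx":-15,"dy":6.7,"dz":14.2,"spin":0},{"dx":-15,"dy":6.7,"dz":14.2,"spin":0},{"dx":-15,"dy":6.7,"dz":14.2,"spin":0}]'
python3 - <<'E'
from h import *
from plant import sensors,capture
o=sensors.get_obs()
s=capture("scene"); t=capture("top")
s0=np.load("pics/scene0.npy",allow_pickle=True).item(); t0=np.load("pics/top0.npy",allow_pickle=True).item()
cv2.imwrite("pics/t9.png",t["frame"])
z=lambda f:cv2.resize(f[135:255,160:360],(400,240),interpolation=cv2.INTER_CUBIC)
z2=lambda f:cv2.resize(f[170:230,190:270],(400,300),interpolation=cv2.INTER_CUBIC)
cv2.imwrite("pics/s9.png",cv2.resize(s["frame"][130:265,160:360],(800,540),interpolation=cv2.INTER_CUBIC))
for k,a,b in (('g',(154,182),(337,228)),('y',(361,211),(178,165)),('b',(279,179),(225,198)),('r',(221,228),(290,185))):
  for d0,d1,p,n in ((t0,t,a,'top'),(s0,s,b,'scene')):
    try: print(k,n,*[(q[0].round(1),q[1][2:]) for q in (blob(d0["frame"],k,p,12),blob(d1["frame"],k,p,12))])
    except Exception as e: print(k,n,'hidden')
print(o["tool_pos"],o["contact_force"])
E
```

```text
time: 14.95
tool_pos: [480.3, -189.4, 208.0]
tcp_rot: [2.895, 1.57, 0.09]
contact_force: [0.3, 0.1, -0.2]
grip_width: 0.7
g top (array([153.9, 181.9]), array([ 13,  13, 141], dtype=int32)) (array([154. , 182.1]), array([ 13,  13, 142], dtype=int32))
g scene (array([336.5, 226.9]), array([ 13,  13, 139], dtype=int32)) (array([336.3, 228. ]), array([ 13,  11, 116], dtype=int32))
y top hidden
y scene (array([177.6, 163.3]), array([12, 10, 98], dtype=int32)) (array([177.6, 164.4]), array([10,  8, 69], dtype=int32))
b top (array([279.2, 179.1]), array([ 14,  14, 146], dtype=int32)) (array([279.1, 179.4]), array([ 13,  14, 146], dtype=int32))
b scene (array([224.6, 196.6]), array([ 12,  12, 114], dtype=int32)) (array([224.6, 197.6]), array([12, 10, 92], dtype=int32))
r top (array([221.4, 228.1]), array([ 14,  13, 139], dtype=int32)) (array([221.3, 228.2]), array([ 14,  13, 141], dtype=int32))
r scene (array([289.2, 183.7]), array([ 11,  12, 107], dtype=int32)) (array([289.3, 184. ]), array([ 12,  13, 115], dtype=int32))
[ 480.27527236 -189.37990208  208.01203474] [ 0.33529289  0.11289221 -0.19935936]
```

View pics/s9.png

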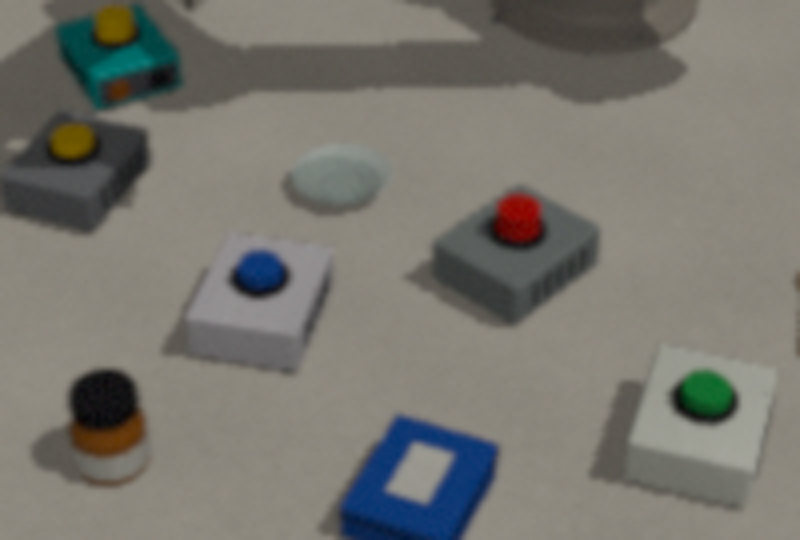

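View pics/t9.png

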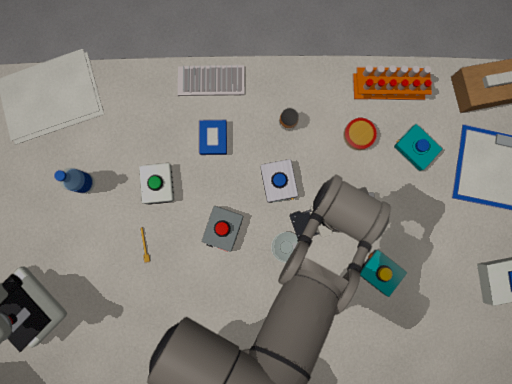

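Green (705,395), yellow (73,140) and blue (260,272) all sit low in their collars in the enlarged scene. Red (518,218) still stands tall, the units are where they were, and the arm is clear. I'll hand in.

```bash
python3 -c "
from plant import bot; print(bot.close_job())"
```

```text
the job is handed in; nothing more can be done
None
```

I pressed green, then yellow, then blue with the closed fingertips, and handed the job in at about 15 s of robot time. At the deepest point of each press the force was about 7–8 N, with the tip at z ≈ 58.4 mm. It rose about 2 N/mm, as expected when the button is on its stop.

**Buttons:** In the last scene picture all three pressed buttons sit low in their collars, each about 1 px lower than at the start. Red still stands tall, and I did not touch the turquoise look-alikes.

**Units and bench:** The green, blue and red buttons are within 0.3 px of where they started in the top view. The other things on the bench look unshifted by eye. The arm ended 208 mm above the table with almost no force on it.

**Checks that disagreed or were missing:**
- **Last top view:** the arm hid the yellow button, so I checked yellow in the scene camera and in an earlier top view.
- **Initial button heights:** triangulating both cameras put the button tops 6–10 mm too low, probably because the scene blobs took in the sides of the buttons. I used the top view at the stated height instead, with the wrist camera to check.
- **Top-view reading over green:** one reading with the gripper partly in the way was off by about 10 mm, so I ignored it.

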